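# Moisture check on a turned knob blank

## Robot

A 6-joint arm with a two-finger parallel gripper is mounted at the origin on the work surface. World frame = base frame: x ahead of the robot, y to its left, z up, the work surface at z = 0. Lengths are in m, angles in rad, forces in N, time in s.
With the tool pointing down it reaches from about 0.275 to 0.725 m from the base axis. Payload 5.6 kg.
Tool frame: the origin (TCP) lies midway between the tips of the shut fingers; the grasp point (between the pads) lies 19 mm behind it (env.pinch_z is the distance from the TCP to the grasp point, in m); z points along the fingers, y is the line along which they close (so a half turn about z gives the same grasp; the last joint's range is limited). The gripper opens to 85 mm and grips with 20 to 120 N. Pads are 22 mm wide; open, the fingers measure 114 mm over their backs; the gripper's body (76 mm by 85 mm) begins 54 mm behind the grasp point. The pads swing forward as they close: fully open they stand 13 mm farther back than shut.
Start: joints at [1.385, 0.255, 0.108, 0, -1.424, -0.285], TCP at [0.249, 0.49, 0.231] pointing down, gripper open.
Joint ranges: [-2.95, 2.95], [-1.21, 1.97], [-1.09, 1.5], [-2.87, 1.71], [-2.94, -0.07], [-3.05, 3.05]. Speed limits (rad/s): [2.57, 2.57, 3.14, 3.14, 3.14, 3.14].

## Interface

Orientations are given as a 3x3 rotation matrix whose columns are the frame's x, y, z axes.
In Python, from workcell import env gives the robot as it stands.
- The arm moves only by the tool jog_arm, never from a script. Its argument "deltas" is a list of rows, each an object with "delta_pos": the shift along the tool's x, y, z in mm, a list of three; "delta_rot": the turn, a rotation vector about the tool's x, y, z in rad, a list of three; "gripper": the closure, from 0 (fully open) to 1 (shut). In form: [{"delta_pos": [x, y, z], "delta_rot": [ax, ay, az], "gripper": gripper}, ...]. A call has 1 to 5 rows; each row shifts and turns the commanded pose from where the row before left it, along the tool's axes as they then stand; what a row does not reach is not made up. A row lasts 1/8 s, in which the tool goes at most 62.5 mm and 10.7 degrees, less where a joint would pass 70% of its speed; a pose out of reach is approached as far as the arm can. A call is refused whole if a number of a shift passes 62.5 or a number of a turn 0.188, either way. A call with a gripper value outside its range is refused whole. The fingers move at their own pace and stop on an object; "newtons" is the grip in N (left out, the last holds). Time passes only in rows, so rows that do not move let the fingers close. It gives the time, the measured TCP pose, the force, the opening and the grip force at its end, in the units of the state.
- env.get_obs(): the state, without advancing time (a new reading comes with each control period).
- env.capture(name): name is "scene" or "top"; returns a dict with "frame" (420x560x3 uint8, red, green, blue), "fx", "fy", "cx", "cy" (pixels), "R" (3x3) and "t" (3): a world point X has camera coordinates R X + t. Camera axes: x right, y down, z forward; pixel columns grow to the right and rows downward; lengths in m; the calibration is good to about 2 mm. A picture is of the moment at which its call begins. There is no depth.
- env.job_done(): hands the job in; it is judged then, once.
The state is a dict: "t": time; "joint_positions": joint angles; "joint_velocities": joint speeds; "tau": joint torques, N m; "position": TCP position; "tool_rot": TCP orientation; "ft_force": force on the tool from outside, world axes, zero at the start; "moment": the same for the moment, N m; "gripper_width": opening from 0.0 (shut) to 1.0 (fully open); "gripper_force": force on a finger pad.
Only numpy, scipy, OpenCV 4.12 (cv2) and the standard library are available. Lean on these libraries where they do the work, as an engineer would, in place of code of your own. Each camera call takes 0.05 s, during which the arm holds its last target. There are 200 camera calls.

## Task

Seat the pale knob blank in the round pocket of the plywood jig with its blue-marked face up, let go of it, then take the orange moisture meter out of its dock. Hold the meter upright with its two pins gently on the blue ring, the pair of pins lined up along the blue line, pressed so that the spring foot is about half way in, and finish while still holding it there. Leave the dark blank, the can and the tape measure alone.

Things in the scene. Friction and masses are not known exactly. Their poses are not given: they have to be found in the camera images.
- blank: Pale turned wooden knob blank, about 40 g: a round head 56 mm in diameter and 16 mm thick on a round spigot 38 mm in diameter and 12 mm long (28 mm in all). It starts standing on its spigot on the bench, marked face up. Origin: centre of the spigot's underside; z along the blank's axis towards the marked face, x parallel to the blue line.
- mark (a point): Centre of the small blue ring (12 mm across) on the top face of the pale blank, at x 0, y +12, z +28 mm in the blank's frame. A straight blue line 36 mm long runs through it along the blank's x axis.
- dark_blank: Unmarked dark wooden blank of the same shape and size, standing on its spigot; a bystander. Same origin.
- jig: Plywood block 130 x 130 x 30 mm with a steel screw near each corner, fixed to the bench. In the middle of its top is a blind round pocket 41 mm in diameter and 18 mm deep; the blank's spigot goes in with 3 mm play and the head's underside rests on the top of the block. Origin: centre of the underside, z up.
- jig_hole0 (a point): Centre of the pocket's mouth, on the jig's top face, 30 mm above the bench.
- dock: Grey plastic block 100 x 90 x 50 mm fixed to the bench, with a rectangular through socket 34 x 20 mm (long side along its x) in the middle of the top, in which the meter stands upright by its nose, resting on its shoulder. Origin: centre of the underside.
- meter: Orange moisture meter, about 180 g: upright case 44 (x) x 28 (y) x 100 (z) mm, display on its -y face; a black nose 30 x 16 mm sticks out 22 mm below it, then the spring foot with two pins in a row along x. Origin: centre of the case's underside, 50 mm above the bench while docked; z up the case. Grip the 28 mm way about 72 mm above the origin; lift straight up 45 mm to leave the dock.
- foot_tip (a point): Point midway between the ends of the meter's two pins (pins 5 mm thick, 16 mm apart along the meter's x axis); 40 mm below the meter's origin when the foot is not pressed.
- meter_foot (a joint): How far the spring foot is pushed up into the meter, in m: 0 free, 0.012 fully in. Its spring needs 1.2 N to start and 0.3 N more for each mm (3 N at half way, 4.8 N fully in, beyond that it is rigid).
- varnish: Small can 60 mm in diameter, 75 mm high, standing on the bench; a bystander. Origin: centre of its underside.
- tape: Yellow tape measure 65 x 35 x 60 mm standing on the bench; a bystander. Origin: centre of its underside.
Things that resemble listed ones, but are neither listed nor needed, are in the scene too. Of the things that look like the blank, the larger one is meant.

How it is judged:
On the way, in this order (a step that is already met when the one before it is completed fails the run):
1. the pale blank sits fully home in the jig's pocket, marked face up, and is let go (horizontal distance between blank and jig_hole0 below 0.005 m and z of blank in the frame of jig_hole0 below -0.0095 m and angle between blank's own z axis and vertical below 0.08 rad and contact force between the fingers and blank below 0.1 N), for 0.2 s.
2. the meter is lifted out of its dock, in the gripper (height (world z) of meter above 0.07 m and contact force between the fingers and meter above 1 N and contact force between meter and dock below 0.1 N), for 0.1 s.
At the end, for the whole second after the job is handed in: Blank home in the pocket (5 mm, head within 2.5 mm of the jig, level to 4.5 deg), not touched by the gripper; meter held still, upright to 5.7 deg, pins' middle within 6 mm of the ring, along the line to 15 deg, foot 2 to 10 mm in, 1 to 7 N, clear of jig and dock (all of step 1 and contact force between the arm and blank below 0.1 N and contact force between the fingers and meter above 1 N and distance between foot_tip and mark below 0.006 m and angle between meter's own z axis and vertical below 0.1 rad and angle between the x axis of meter and the x axis of blank, either way round below 0.26 rad and value of joint meter_foot between 0.002 and 0.01 m and contact force between meter and blank between 1 and 7 N and contact force between meter and jig below 0.1 N and contact force between meter and dock below 0.1 N and linear speed of meter below 0.02 m/s); the arm keeps its last pose, push and grip.
It fails at once if the meter presses the blank with more than 15 N (contact force between meter and blank above 15 N).
It fails at once if the dark blank, can or tape measure is moved by more than 30 mm (distance of any of dark_blank, varnish, tape from where it was at the start of the episode above 0.03 m).
It also fails if it takes over 48 s, if anything falls off the work surface, if the arm or the gripper's body presses on something with over 40 N, if the wrist force passes 120 N, or if a joint passes its speed limit or range.

## Working session

There is one attempt and no reset: what is moved stays moved. The work goes in short steps, Python scripts to look and compute and a tool call to move; the robot and the scene stay as the last step left them, time stands still between calls to the robot, and variables do not carry over. Pictures are saved under pics/ and viewed, at most 10 in all, crops included, and the job is handed in when it is done.

Besides the shell and the picture viewer there is one more tool, called after "Call:" as a command line: name --argument value ..., lists and objects as JSON in quotes. jog_arm: Moves the arm, as the interface text tells. Its arguments: {"type":"object","properties":{"deltas":{"type":"array"},"newtons":{"type":"number"}},"required":["deltas"]}

```bash
ls; mkdir -p pics; cat > h.py <<'E'
import numpy as np, cv2
from workcell import env
def cap(n):
    return env.capture(n)
def save(c,name):
    cv2.imwrite('pics/'+name,c['frame'][:,:,::-1])
def ray(c,u,v):
    R=np.array(c['R']);t=np.array(c['t'])
    d=R.T@np.array([(u-c['cx'])/c['fx'],(v-c['cy'])/c['fy'],1.]);return -R.T@t,d
def onplane(c,u,v,z):
    o,d=ray(c,u,v);return o+d*(z-o[2])/d[2]
def tri(c1,p1,c2,p2):
    o1,d1=ray(c1,*p1);o2,d2=ray(c2,*p2)
    s=np.linalg.lstsq(np.stack([d1,-d2],1),o2-o1,rcond=None)[0]
    a=o1+s[0]*d1;b=o2+s[1]*d2
    return (a+b)/2,np.linalg.norm(a-b)
E
python3 - <<'E'
from h import *
np.set_printoptions(precision=3,suppress=True)
for n in('scene','top'):
    c=cap(n);save(c,n+'0.png');print(n,c['fx'],c['cx'],c['cy'],-np.array(c['R']).T@c['t'],np.array(c['R']).round(2).tolist())
print(env.get_obs(),env.pinch_z)
E
```

```text
pics
scene 478.30442023806484 277.8665310149337 213.55005598758686 [1.206 0.369 0.696] [[-0.52, 0.85, 0.01], [0.56, 0.36, -0.75], [-0.64, -0.38, -0.66]]
top 422.0954542077578 274.6316375844447 213.11584334065168 [0.512 0.001 0.906] [[-0.01, -1.0, -0.03], [-0.99, 0.01, -0.1], [0.1, 0.03, -0.99]]
{'t': 0.1, 'joint_positions': array([ 1.385,  0.256,  0.107, -0.   , -1.424, -0.285]), 'joint_velocities': array([ 0.001, -0.003,  0.002,  0.   , -0.001, -0.001]), 'tau': array([ -0.003, -38.76 ,  23.847,   5.378,  -0.004,   0.   ]), 'position': array([0.249, 0.49 , 0.231]), 'tool_rot': array([[ 0.891, -0.454, -0.001],
       [-0.454, -0.891, -0.001],
       [ 0.   ,  0.002, -1.   ]]), 'ft_force': array([-0.522, -0.395,  0.577]), 'moment': array([ 0.03 ,  0.012, -0.019]), 'gripper_force': 0.0, 'gripper_width': 0.9978234068741685} 0.0187
```

View pics/scene0.png

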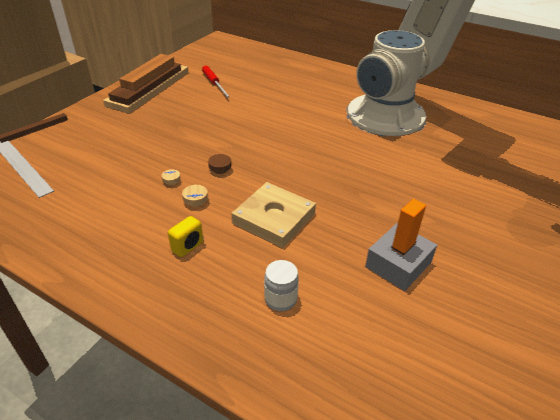

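View pics/top0.png

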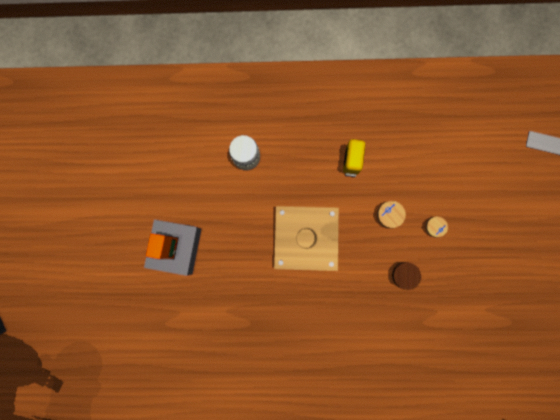

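The scene view shows the large blank at about (195,196), the jig pocket at (275,208) and the meter at (408,228). In the top view they are at (392,214), (306,238) and (158,246). The small look-alike is at (437,227) in the top view. Next I measure them by colour masks.

```bash
python3 - <<'E'
from h import *
T=cap('top');S=cap('scene')
def crop(c,x,y,w,h,k):
    return cv2.resize(c['frame'][y:y+h,x:x+w,::-1],None,fx=k,fy=k,interpolation=cv2.INTER_CUBIC)
a=np.hstack([crop(T,370,195,50,40,7),crop(S,172,178,50,40,7)])
b=np.hstack([crop(T,265,200,80,80,350/80),crop(T,140,215,65,65,350/65)])
cv2.imwrite('pics/crops.png',np.vstack([a,b[:, :700]])[:600])
E
```

```text
(no output)
```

View pics/crops.png

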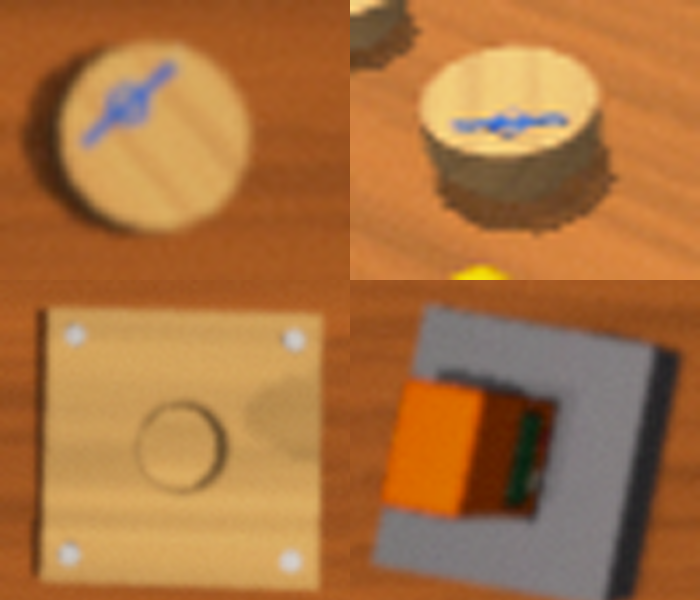

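```bash
cat > meas.py <<'E'
from h import *
np.set_printoptions(precision=4,suppress=True)
def big(m):
    n,l,s,c=cv2.connectedComponentsWithStats(m.astype(np.uint8))
    i=1+np.argmax(s[1:,4]);return l==i
def cen(m): y,x=np.nonzero(m);return np.array([x.mean(),y.mean()])
def win(m,x0,y0,x1,y1):
    o=np.zeros_like(m);o[y0:y1,x0:x1]=m[y0:y1,x0:x1];return o
def blue(c,w):
    f=c['frame'].astype(int);return win((f[...,2]-f[...,0]>0)&(f[...,2]>90),*w)
def pale(c,w):
    h=cv2.cvtColor(c['frame'],cv2.COLOR_RGB2HSV)
    m=win((h[...,2]>165)&(h[...,1]<165)&(h[...,0]<30),*w)|blue(c,w)
    return big(cv2.morphologyEx(m.astype(np.uint8),cv2.MORPH_CLOSE,np.ones((3,3))))
E
python3 - <<'E'
from meas import *
T=cap('top');S=cap('scene')
wT=(370,195,415,235);wS=(172,178,222,206)
pt=[]
for c,w in((T,wT),(S,wS)):
    m=pale(c,w);k,_=cv2.findContours(m.astype(np.uint8),0,1);e=cv2.fitEllipse(k[0]);b=blue(c,w);
    print('face',cen(m),e,m.sum(),'blue',cen(b),b.sum());pt.append((np.array(e[0]),cen(b),b))
X,err=tri(T,pt[0][0],S,pt[1][0]);M,e2=tri(T,pt[0][1],S,pt[1][1]);print('face',X,err,'mark',M,e2)
z=0.028
for c,p in((T,pt[0]),(S,pt[1])):
    y,x=np.nonzero(p[2]);P=np.array([onplane(c,u,v,z)[:2] for u,v in zip(x,y)])
    vx,vy,*_=cv2.fitLine(P.astype(np.float32)*1000,cv2.DIST_L2,0,.01,.01).ravel()
    ce=onplane(c,*p[0],z)[:2];mk=P.mean(0);print('plane28',ce,mk,(mk-ce)*1000,'line ang',np.degrees(np.arctan2(vy,vx)))
# jig screws
for n,c,w in(('T',T,(270,203,345,275)),('S',S,(230,182,320,246))):
    h=cv2.cvtColor(c['frame'],cv2.COLOR_RGB2HSV)
    m=win((h[...,1]<70)&(h[...,2]>150),*w).astype(np.uint8)
    nn,l,s,ct=cv2.connectedComponentsWithStats(m)
    r=[(tuple(ct[i].round(1)),s[i,4]) for i in range(1,nn) if s[i,4]>2];print(n,r)
    for q,_ in r: print(onplane(c,*q,.03))
# meter
for c,w in((T,(140,215,205,280)),(S,(385,190,435,265))):
    h=cv2.cvtColor(c['frame'],cv2.COLOR_RGB2HSV)
    m=big(win((h[...,0]<14)&(h[...,1]>200)&(h[...,2]>210),*w))
    k,_=cv2.findContours(m.astype(np.uint8),0,1);r=cv2.minAreaRect(k[0]);print('orange',m.sum(),cen(m),r,cv2.approxPolyDP(k[0],2.5,True).reshape(-1,2).tolist())
E
```

```text
face [391.5836 213.9309] ((391.5746154785156, 213.93423461914062), (25.291975021362305, 25.90106773376465), 153.77725219726562) 550 blue [387.7895 209.5   ] 38
face [194.2923 191.9015] ((194.28369140625, 191.90005493164062), (14.8900785446167, 25.3657283782959), 85.25536346435547) 325 blue [194.4231 195.0769] 26
face [ 0.5978 -0.2137  0.0269] 0.001202071898337971 mark [ 0.6069 -0.2059  0.0277] 0.0014970154837596176
plane28 [ 0.598 -0.214] [ 0.6073 -0.2065] [9.3426 7.4537] line ang -49.098244
plane28 [ 0.5985 -0.2121] [ 0.607  -0.2049] [8.4619 7.2753] line ang -52.74593
T [((np.float64(281.5), np.float64(212.1)), np.int32(15)), ((np.float64(331.8), np.float64(213.4)), np.int32(16)), ((np.float64(280.4), np.float64(262.1)), np.int32(17)), ((np.float64(331.0), np.float64(263.8)), np.int32(19))]
[0.6043 0.0142 0.03  ]
[ 0.6003 -0.0903  0.03  ]
[0.5006 0.0175 0.03  ]
[ 0.4963 -0.0864  0.03  ]
S [((np.float64(267.7), np.float64(186.1)), np.int32(9)), ((np.float64(307.5), np.float64(203.2)), np.int32(10)), ((np.float64(239.5), np.float64(211.2)), np.int32(10)), ((np.float64(280.6), np.float64(230.9)), np.int32(11))]
[ 0.4958 -0.0854  0.03  ]
[0.4995 0.0187 0.03  ]
[ 0.5996 -0.0895  0.03  ]
[0.6043 0.0148 0.03  ]
orange 1 [151. 235.] ((151.0, 235.0), (0.0, 0.0), 0.0) [[151, 235]]
orange 3 [416. 214.] ((416.0, 214.0), (2.8284270763397217, 0.0), 135.0) [[417, 213], [415, 215]]
```

```bash
python3 - <<'E'
from meas import *
T=cap('top');S=cap('scene')
print('px',T['frame'][246,155],T['frame'][246,168],S['frame'][209,413],S['frame'][230,405],S['frame'][230,415],T['frame'][260,185],T['frame'][246,195])
R=[]
for c,w,t in((T,(140,215,205,280),180),(S,(385,190,435,265),160)):
    h=cv2.cvtColor(c['frame'],cv2.COLOR_RGB2HSV)
    m0=win((h[...,0]<16)&(h[...,1]>180),*w)
    V=h[...,2][big(m0&(h[...,2]>120))]
    print(np.histogram(V,bins=range(120,256,15)))
    m=big(m0&(h[...,2]>t))
    k,_=cv2.findContours(m.astype(np.uint8),0,1);print('orange',m.sum(),cen(m),cv2.minAreaRect(k[0]),cv2.approxPolyDP(k[0],2,True).reshape(-1,2).tolist())
    if c is T:
        p=cv2.boxPoints(cv2.minAreaRect(k[0]));P=np.array([onplane(T,*q,.15)[:2] for q in p]);print(P,P.mean(0),np.degrees(np.arctan2(*(P[1:]-P[:-1]).T[::-1])))
        print('topface',onplane(T,*cen(m),.15))
# dock top
h=cv2.cvtColor(T['frame'],cv2.COLOR_RGB2HSV)
m=big(win((h[...,1]<90)&(h[...,2]>80),135,210,210,285))
k,_=cv2.findContours(m.astype(np.uint8),0,1);r=cv2.minAreaRect(cv2.convexHull(k[0]));P=np.array([onplane(T,*q,.05)[:2] for q in cv2.boxPoints(r)]);print('dock',r,P,P.mean(0),np.degrees(np.arctan2(*(P[1:]-P[:-1]).T[::-1])))
C=np.vstack([cv2.resize(S['frame'][190:290,360:440,::-1],None,fx=5.5,fy=5.5,interpolation=2)]);cv2.imwrite('pics/meter.png',C)
E
```

```text
px [219 107   0] [99 33  1] [242 137  10] [130  61  10] [121  60  13] [131 125 128] [37 35 34]
(array([  39,  256, 1141,  255,   25,   46,  270,    0,    0]), array([120, 135, 150, 165, 180, 195, 210, 225, 240, 255]))
orange 341 [154.566  245.7859] ((154.54705810546875, 245.78823852539062), (14.642807960510254, 23.428491592407227), 12.528807640075684) [[150, 234], [146, 255], [158, 258], [163, 236]]
[[0.5157 0.2593]
 [0.5568 0.2509]
 [0.5508 0.2247]
 [0.5098 0.2332]] [0.5333 0.242 ] [ -11.4523 -102.9102  168.3574]
topface [0.5332 0.242  0.15  ]
(array([614,  28,  17,  27,  31,  62,  28,  20,  16]), array([120, 135, 150, 165, 180, 195, 210, 225, 240, 255]))
orange 134 [413.8507 207.5821] ((412.12847900390625, 206.26148986816406), (19.73122215270996, 31.704051971435547), 73.3007583618164) [[428, 204], [412, 196], [406, 203], [403, 200], [406, 203], [401, 208], [413, 198], [424, 203], [424, 206], [414, 215], [403, 210], [399, 213], [397, 211], [399, 216], [401, 210], [414, 216], [424, 207], [424, 213], [427, 211], [425, 208], [429, 209], [426, 206]]
dock ((170.04733276367188, 246.81362915039062), (43.714637756347656, 49.70966720581055), 11.070201873779297) [[0.4932 0.295 ]
 [0.5926 0.2775]
 [0.5744 0.1885]
 [0.4756 0.2069]] [0.5339 0.242 ] [  -9.9703 -101.586   169.4562]
```

View pics/meter.png

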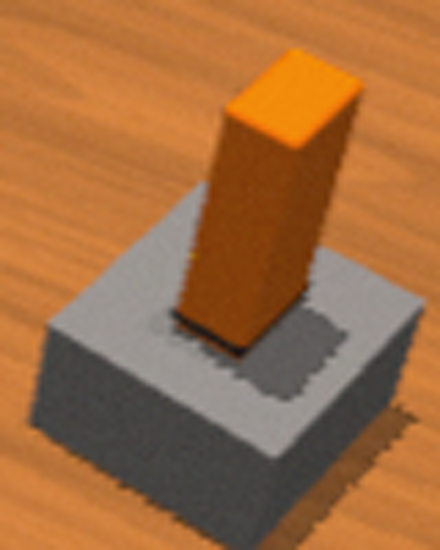

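The meter stands upright in the dock, display towards -Y, with its top corners at about (295,48), (363,88), (298,150) and (225,107) in the crop. The numbers so far are:
- **Blank:** (0.598, -0.213), line at about -50.5°.
- **Pocket:** (0.550, -0.036).
- **Meter:** (0.5335, 0.242), yaw about -11°.

I move over the blank now.

Call:
jog_arm --deltas '[{"delta_pos": [48.5,36,0],"delta_rot": [0,0,0],"gripper": 0},{"delta_pos": [48.5,36,0],"delta_rot": [0,0,0],"gripper": 0},{"delta_pos": [48.5,36,0],"delta_rot": [0,0,0],"gripper": 0},{"delta_pos": [48.5,36,0],"delta_rot": [0,0,0],"gripper": 0},{"delta_pos": [48.5,36,0],"delta_rot": [0,0,0],"gripper": 0}]'

```text
t: 1.02
position: [0.3844, 0.218, 0.2316]
tool_rot: [[0.891, -0.453, 0.001], [-0.453, -0.891, 0.001], [0.0, -0.001, -1.0]]
ft_force: [0.8, 0.3, 0.4]
gripper_width: 1.001
gripper_force: 0.0
```

Call:
jog_arm --deltas '[{"delta_pos": [48.5,36,0],"delta_rot": [0,0,0],"gripper": 0},{"delta_pos": [48.5,36,0],"delta_rot": [0,0,0],"gripper": 0},{"delta_pos": [48.5,36,0],"delta_rot": [0,0,0],"gripper": 0},{"delta_pos": [48.5,36,0],"delta_rot": [0,0,0],"gripper": 0},{"delta_pos": [48.5,36,0],"delta_rot": [0,0,0],"gripper": 0}]'

```text
t: 1.65
position: [0.519, -0.0526, 0.2315]
tool_rot: [[0.891, -0.454, 0.001], [-0.454, -0.891, 0.0], [0.0, -0.0, -1.0]]
ft_force: [0.5, 1.4, -0.1]
gripper_width: 1.0
gripper_force: 0.0
```

Call:
jog_arm --deltas '[{"delta_pos": [48.5,36,30],"delta_rot": [0,0,0],"gripper": 0},{"delta_pos": [48.5,36,40],"delta_rot": [0,0,0],"gripper": 0},{"delta_pos": [48.5,36,40],"delta_rot": [0,0,0],"gripper": 0},{"delta_pos": [0,0,30],"delta_rot": [0,0,0],"gripper": 0},{"delta_pos": [0,0,0],"delta_rot": [0,0,0],"gripper": 0}]'

```text
t: 2.28
position: [0.5878, -0.1942, 0.1015]
tool_rot: [[0.891, -0.455, -0.006], [-0.455, -0.891, 0.001], [-0.006, 0.002, -1.0]]
ft_force: [-0.2, 0.1, 0.0]
gripper_width: 0.999
gripper_force: 0.0
```

```bash
python3 - <<'E'
from meas import *
o=env.get_obs();print(o['t'],o['position'],o['tool_rot'],o['ft_force'],o['joint_positions'])
d=np.array([.598,-.213,0.012])-o['position'];print(np.array(o['tool_rot']).T@d*1000)
T=cap('top');S=cap('scene')
P=[]
for a,b in zip([(281.5,212.1),(331.8,213.4),(280.4,262.1),(331,263.8),(154.55,245.8)],[(280.6,230.9),(239.5,211.2),(307.5,203.2),(267.7,186.1),(413.7,207.9)]):
    p=tri(T,a,S,b);print(p);P.append(p[0])
print('jig',np.mean(P[:4],0))
save(S,'s1.png')
E
```

```text
2.275 [ 0.5878 -0.1942  0.1015] [[ 0.8906 -0.4547 -0.0062]
 [-0.4547 -0.8906  0.0011]
 [-0.006   0.0018 -1.    ]] [-0.1908  0.0757  0.0134] [-0.0675  0.4591  0.0722 -0.0008 -1.1901  1.1665]
[18.1114 11.9209 89.4459]
(array([0.6042, 0.0144, 0.0297]), np.float64(0.0005104829543467501))
(array([ 0.6   , -0.0898,  0.0303]), np.float64(0.0010354973787649565))
(array([0.5003, 0.0182, 0.0303]), np.float64(0.001543911774829214))
(array([ 0.4961, -0.0859,  0.03  ]), np.float64(0.001123749417755827))
(array([0.5331, 0.2438, 0.1461]), np.float64(0.0010304279135492527))
jig [ 0.5501 -0.0358  0.0301]
```

View pics/s1.png

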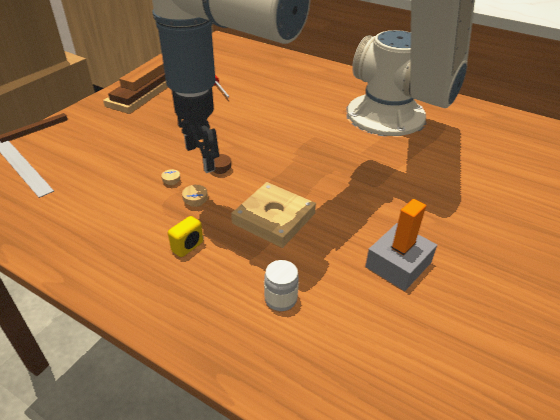

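The gripper is poised beside the blank at (195,196), tips near (210,165). Next I go over it, down, and grip.

Call:
jog_arm --deltas '[{"delta_pos": [18,12,0],"delta_rot": [0,0,0],"gripper": 0},{"delta_pos": [0,0,40],"delta_rot": [0,0,0],"gripper": 0},{"delta_pos": [0,0,35],"delta_rot": [0,0,0],"gripper": 0},{"delta_pos": [0,0,16],"delta_rot": [0,0,0],"gripper": 0},{"delta_pos": [0,0,0],"delta_rot": [0,0,0],"gripper": 0}]' --newtons 30

```text
t: 3.0
position: [0.6007, -0.2126, 0.0142]
tool_rot: [[0.892, -0.453, 0.0], [-0.453, -0.892, -0.0], [0.0, 0.0, -1.0]]
ft_force: [-0.2, -0.1, 1.2]
gripper_width: 0.999
gripper_force: 0.0
```

```bash
python3 - <<'E'
from meas import *
o=env.get_obs();print(o['position'],o['tool_rot'],o['ft_force'])
print(np.array(o['tool_rot']).T@(np.array([.598,-.213,0.010])-o['position'])*1000)
E
```

```text
[ 0.6007 -0.2126  0.0142] [[ 0.8917 -0.4527  0.0003]
 [-0.4527 -0.8917 -0.0004]
 [ 0.0005  0.0003 -1.    ]] [-0.1512 -0.0955  1.2336]
[-2.2353  1.5264  4.2137]
```

Call:
jog_arm --deltas '[{"delta_pos": [-2,1.5,4],"delta_rot": [0,0,0],"gripper": 0},{"delta_pos": [0,0,0],"delta_rot": [0,0,0],"gripper": 0.2},{"delta_pos": [0,0,0],"delta_rot": [0,0,0],"gripper": 1},{"delta_pos": [0,0,0],"delta_rot": [0,0,0],"gripper": 1},{"delta_pos": [0,0,0],"delta_rot": [0,0,0],"gripper": 1}]' --newtons 30

```text
t: 3.62
position: [0.5985, -0.2136, 0.0106]
tool_rot: [[0.891, -0.453, 0.002], [-0.453, -0.891, -0.001], [0.002, -0.0, -1.0]]
ft_force: [-1.8, 1.2, 5.9]
gripper_width: 0.63
gripper_force: 31.9
```

Call:
jog_arm --deltas '[{"delta_pos": [0,0,0],"delta_rot": [0,0,0],"gripper": 1},{"delta_pos": [0,0,0],"delta_rot": [0,0,0],"gripper": 1}]'

```text
t: 3.88
position: [0.5985, -0.2136, 0.0106]
tool_rot: [[0.891, -0.453, 0.002], [-0.453, -0.891, -0.001], [0.002, -0.0, -1.0]]
ft_force: [-1.3, 0.5, 6.4]
gripper_width: 0.631
gripper_force: 31.9
```

Call:
jog_arm --deltas '[{"delta_pos": [0,0,-25],"delta_rot": [0,0,0],"gripper": 1},{"delta_pos": [0,0,-35],"delta_rot": [0,0,0],"gripper": 1},{"delta_pos": [-30,-30,0],"delta_rot": [0,0,0],"gripper": 1},{"delta_pos": [-30,-35,0],"delta_rot": [0,0,0],"gripper": 1},{"delta_pos": [-30,-35,0],"delta_rot": [0,0,0],"gripper": 1}]'

```text
t: 4.5
position: [0.5624, -0.0823, 0.0693]
tool_rot: [[0.891, -0.454, -0.0], [-0.454, -0.891, 0.0], [-0.0, -0.0, -1.0]]
ft_force: [0.7, 0.5, -1.5]
gripper_width: 0.635
gripper_force: 31.8
```

Call:
jog_arm --deltas '[{"delta_pos": [-25,-28,0],"delta_rot": [0,0,0],"gripper": 1},{"delta_pos": [-8,-8.5,0],"delta_rot": [0,0,0],"gripper": 1},{"delta_pos": [0,0,0],"delta_rot": [0,0,0],"gripper": 1},{"delta_pos": [0,0,0],"delta_rot": [0,0,0],"gripper": 1}]'

```text
t: 5.0
position: [0.5503, -0.0368, 0.0693]
tool_rot: [[0.891, -0.454, -0.0], [-0.454, -0.891, -0.0], [-0.0, 0.0, -1.0]]
ft_force: [0.3, 0.2, -0.4]
gripper_width: 0.629
gripper_force: 31.8
```

```bash
python3 - <<'E'
from meas import *
o=env.get_obs();print(o['t'],o['position'],o['tool_rot'],o['ft_force'],o['gripper_width'])
S=cap('scene');T=cap('top')
a=cv2.resize(S['frame'][130:250,220:330,::-1],None,fx=3.6,fy=3.6,interpolation=2)
b=cv2.resize(T['frame'][190:290,255:355,::-1],(396,432),interpolation=2)
cv2.imwrite('pics/jig1.png',np.hstack([a,b]))
E
```

```text
5.0 [ 0.5503 -0.0368  0.0693] [[ 0.8908 -0.4543 -0.0002]
 [-0.4543 -0.8908 -0.0002]
 [-0.0001  0.0002 -1.    ]] [ 0.3227  0.1751 -0.3938] 0.629234813360331
```

View pics/jig1.png

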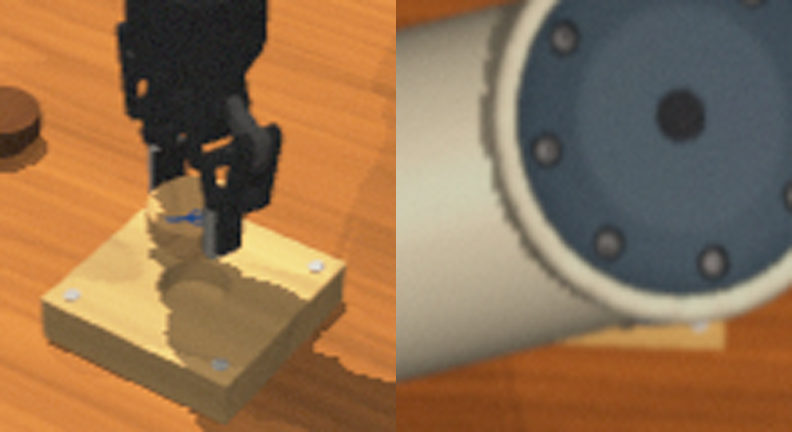

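The blank is held level above the pocket, with its head near (180,205) and the pocket near (195,290) in the crop. Lower to just above the mouth, then enter gently.

Call:
jog_arm --deltas '[{"delta_pos": [-0.2,-0.8,15],"delta_rot": [0,0,0],"gripper": 1},{"delta_pos": [0,0,10],"delta_rot": [0,0,0],"gripper": 1},{"delta_pos": [0,0,0],"delta_rot": [0,0,0],"gripper": 1}]'

```text
t: 5.48
position: [0.5493, -0.0354, 0.0429]
tool_rot: [[0.891, -0.454, -0.003], [-0.454, -0.891, -0.0], [-0.003, 0.002, -1.0]]
ft_force: [-0.5, 0.1, -0.1]
gripper_width: 0.634
gripper_force: 31.8
```

Call:
jog_arm --deltas '[{"delta_pos": [0,0,2],"delta_rot": [0,0,0],"gripper": 1},{"delta_pos": [0,0,2],"delta_rot": [0,0,0],"gripper": 1},{"delta_pos": [0,0,2],"delta_rot": [0,0,0],"gripper": 1},{"delta_pos": [0,0,0],"delta_rot": [0,0,0],"gripper": 1}]'

```text
t: 5.98
position: [0.5503, -0.0351, 0.0384]
tool_rot: [[0.891, -0.454, -0.0], [-0.454, -0.891, 0.0], [-0.0, 0.0, -1.0]]
ft_force: [0.1, 0.7, -1.0]
gripper_width: 0.629
gripper_force: 31.8
```

Call:
jog_arm --deltas '[{"delta_pos": [0.3,0.5,2],"delta_rot": [0,0,0],"gripper": 1},{"delta_pos": [0,0,2],"delta_rot": [0,0,0],"gripper": 1},{"delta_pos": [0,0,2],"delta_rot": [0,0,0],"gripper": 1},{"delta_pos": [0,0,1],"delta_rot": [0,0,0],"gripper": 1},{"delta_pos": [0,0,0],"delta_rot": [0,0,0],"gripper": 1}]'

```text
t: 6.6
position: [0.5503, -0.0357, 0.0314]
tool_rot: [[0.891, -0.454, -0.0], [-0.454, -0.891, -0.0], [-0.0, 0.0, -1.0]]
ft_force: [1.1, -0.1, 0.0]
gripper_width: 0.632
gripper_force: 31.8
```

Call:
jog_arm --deltas '[{"delta_pos": [0,0,1],"delta_rot": [0,0,0],"gripper": 1},{"delta_pos": [0,0,0.5],"delta_rot": [0,0,0],"gripper": 1},{"delta_pos": [0,0,0],"delta_rot": [0,0,0],"gripper": 1},{"delta_pos": [0,0,0],"delta_rot": [0,0,0],"gripper": 0.2},{"delta_pos": [0,0,0],"delta_rot": [0,0,0],"gripper": 0}]'

```text
t: 7.22
position: [0.5505, -0.0357, 0.0301]
tool_rot: [[0.891, -0.454, 0.0], [-0.454, -0.891, 0.0], [0.0, -0.0, -1.0]]
ft_force: [-1.1, -0.8, 0.4]
gripper_width: 0.982
gripper_force: 0.0
```

Call:
jog_arm --deltas '[{"delta_pos": [0,0,0],"delta_rot": [0,0,0],"gripper": 0},{"delta_pos": [0,0,0],"delta_rot": [0,0,0],"gripper": 0},{"delta_pos": [0,0,-30],"delta_rot": [0,0,0],"gripper": 0},{"delta_pos": [0,0,-60],"delta_rot": [0,0,0],"gripper": 0},{"delta_pos": [0,0,-60],"delta_rot": [0,0,0],"gripper": 0}]'

```text
t: 7.85
position: [0.55, -0.0359, 0.1816]
tool_rot: [[0.891, -0.454, -0.001], [-0.454, -0.891, -0.0], [-0.001, 0.001, -1.0]]
ft_force: [1.9, 0.6, -0.7]
gripper_width: 0.995
gripper_force: 0.0
```

Call:
jog_arm --deltas '[{"delta_pos": [-28,-48,-10],"delta_rot": [0,0,0],"gripper": 0},{"delta_pos": [-28,-48,-10],"delta_rot": [0,0,0],"gripper": 0},{"delta_pos": [-28,-48,0],"delta_rot": [0,0,0],"gripper": 0},{"delta_pos": [-28,-48,0],"delta_rot": [0,0,0],"gripper": 0},{"delta_pos": [-28,-48,0],"delta_rot": [0,0,0],"gripper": 0}]'

```text
t: 8.48
position: [0.5341, 0.2434, 0.2001]
tool_rot: [[0.891, -0.454, 0.0], [-0.454, -0.891, 0.0], [0.0, -0.0, -1.0]]
ft_force: [1.1, -0.1, -0.0]
gripper_width: 1.003
gripper_force: 0.0
```

Call:
jog_arm --deltas '[{"delta_pos": [0,0,0],"delta_rot": [0,0,-0.14],"gripper": 0},{"delta_pos": [0,0,0],"delta_rot": [0,0,-0.14],"gripper": 0},{"delta_pos": [0,0,0],"delta_rot": [0,0,0],"gripper": 0}]'

```text
t: 8.85
position: [0.5344, 0.2418, 0.1999]
tool_rot: [[0.982, -0.191, -0.0], [-0.191, -0.982, -0.0], [-0.0, 0.0, -1.0]]
ft_force: [0.1, 0.1, 0.3]
gripper_width: 1.001
gripper_force: 0.0
```

```bash
python3 - <<'E'
from meas import *
o=env.get_obs();print(o['t'],o['position'],o['tool_rot'])
print(np.array(o['tool_rot']).T@(np.array([.5334,.2423,0.101])-o['position'])*1000)
T=cap('top');S=cap('scene')
for c,w in((T,(290,222,325,256)),(S,(255,180,300,215))):
    b=blue(c,w)
    if b.sum()<5: print('none',b.sum());continue
    y,x=np.nonzero(b);P=np.array([onplane(c,u,v,.046)[:2] for u,v in zip(x,y)])
    vx,vy,*_=cv2.fitLine(P.astype(np.float32)*1000,cv2.DIST_L2,0,.01,.01).ravel()
    print('mark',cen(b),b.sum(),P.mean(0),np.degrees(np.arctan2(vy,vx)))
cv2.imwrite('pics/jig2.png',np.hstack([cv2.resize(S['frame'][160:250,220:330,::-1],(440,360),interpolation=2),cv2.resize(T['frame'][190:280,265:355,::-1],(360,360),interpolation=2)]))
E
```

```text
8.85 [0.5344 0.2418 0.1999] [[ 0.9817 -0.1905 -0.0002]
 [-0.1905 -0.9817 -0.0001]
 [-0.0001  0.0001 -1.    ]]
[-1.0174 -0.3063 98.8752]
mark [302.6098 232.9268] 41 [ 0.5595 -0.0286] -51.216393
mark [274.3704 205.3704] 27 [ 0.5599 -0.0279] -50.80959
```

View pics/jig2.png

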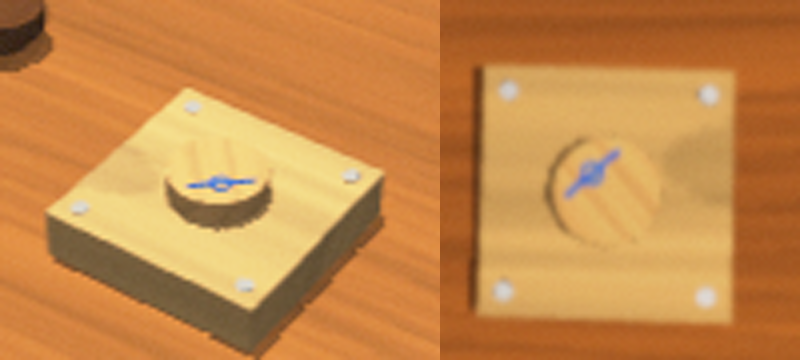

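The blank is seated: its head lies flat on the jig, and the ring is near (222,184) in the left crop and (592,174) in the right one. The mark is at (0.5597, -0.0283), line -51°. Now I take the meter.

Call:
jog_arm --deltas '[{"delta_pos": [-1,-0.3,30],"delta_rot": [0,0,0],"gripper": 0},{"delta_pos": [0,0,40],"delta_rot": [0,0,0],"gripper": 0},{"delta_pos": [0,0,29],"delta_rot": [0,0,0],"gripper": 0},{"delta_pos": [0,0,0],"delta_rot": [0,0,0],"gripper": 0.3},{"delta_pos": [0,0,0],"delta_rot": [0,0,0],"gripper": 1}]' --newtons 50

```text
t: 9.57
position: [0.5345, 0.2424, 0.1026]
tool_rot: [[0.982, -0.19, 0.002], [-0.19, -0.982, 0.001], [0.002, -0.001, -1.0]]
ft_force: [0.6, 0.1, 0.8]
gripper_width: 0.603
gripper_force: 0.0
```

Call:
jog_arm --deltas '[{"delta_pos": [0,0,0],"delta_rot": [0,0,0],"gripper": 1},{"delta_pos": [0,0,0],"delta_rot": [0,0,0],"gripper": 1},{"delta_pos": [0,0,0],"delta_rot": [0,0,0],"gripper": 1},{"delta_pos": [0,0,0],"delta_rot": [0,0,0],"gripper": 1}]'

```text
t: 10.07
position: [0.5345, 0.2427, 0.1027]
tool_rot: [[0.982, -0.189, 0.003], [-0.189, -0.982, 0.001], [0.003, -0.002, -1.0]]
ft_force: [-1.2, -0.2, 5.9]
gripper_width: 0.32
gripper_force: 50.1
```

Call:
jog_arm --deltas '[{"delta_pos": [0,0,-10],"delta_rot": [0,0,0],"gripper": 1},{"delta_pos": [0,0,-25],"delta_rot": [0,0,0],"gripper": 1},{"delta_pos": [0,0,-35],"delta_rot": [0,0,0],"gripper": 1},{"delta_pos": [0,0,-30],"delta_rot": [0,0,0],"gripper": 1},{"delta_pos": [0,0,0],"delta_rot": [0,0,0],"gripper": 1}]'

```text
t: 10.7
position: [0.5346, 0.2427, 0.2037]
tool_rot: [[0.982, -0.19, 0.004], [-0.19, -0.982, 0.003], [0.004, -0.004, -1.0]]
ft_force: [-0.2, 0.9, -2.0]
gripper_width: 0.322
gripper_force: 49.8
```

```bash
python3 - <<'E'
from meas import *
o=env.get_obs();print(o['t'],o['position'],o['tool_rot'],o['ft_force'],o['gripper_width'],o['gripper_force'])
S=cap('scene');f=S['frame'][90:250,350:470,::-1]
cv2.imwrite('pics/lift.png',cv2.resize(f,None,fx=3.7,fy=3.7,interpolation=2))
E
```

```text
10.7 [0.5346 0.2427 0.2037] [[ 0.9818 -0.1897  0.0041]
 [-0.1897 -0.9818  0.0028]
 [ 0.0035 -0.0035 -1.    ]] [-0.2097  0.8512 -1.9732] 0.32245594060560157 49.75607872009277
```

View pics/lift.png

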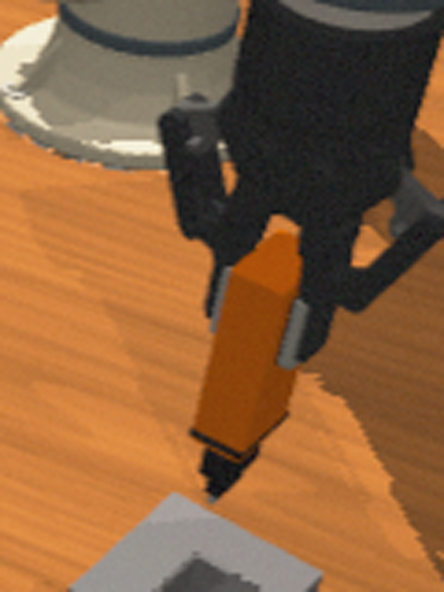

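The meter hangs upright in the gripper, pins at about (215,500) in the crop, clear of the dock. Carry it over the blank and turn it onto the line.

Call:
jog_arm --deltas '[{"delta_pos": [15,52,0],"delta_rot": [0,0,0],"gripper": 1},{"delta_pos": [15,52,0],"delta_rot": [0,0,0],"gripper": 1},{"delta_pos": [16,53,0],"delta_rot": [0,0,0],"gripper": 1},{"delta_pos": [16,53,0],"delta_rot": [0,0,0],"gripper": 1},{"delta_pos": [15,52,0],"delta_rot": [0,0,0],"gripper": 1}]'

```text
t: 11.38
position: [0.5584, -0.0314, 0.1992]
tool_rot: [[0.982, -0.19, -0.003], [-0.19, -0.982, 0.0], [-0.003, 0.001, -1.0]]
ft_force: [1.2, -0.9, -1.6]
gripper_width: 0.325
gripper_force: 50.0
```

Call:
jog_arm --deltas '[{"delta_pos": [0,0,0],"delta_rot": [0,0,0.175],"gripper": 1},{"delta_pos": [0,0,0],"delta_rot": [0,0,0.175],"gripper": 1},{"delta_pos": [0,0,0],"delta_rot": [0,0,0.175],"gripper": 1},{"delta_pos": [0,0,0],"delta_rot": [0,0,0.175],"gripper": 1},{"delta_pos": [0,0,0],"delta_rot": [0,0,0],"gripper": 1}]'

```text
t: 12.0
position: [0.5586, -0.0297, 0.1994]
tool_rot: [[0.63, -0.777, -0.003], [-0.777, -0.63, -0.0], [-0.002, 0.002, -1.0]]
ft_force: [-0.5, -0.2, -1.7]
gripper_width: 0.321
gripper_force: 50.3
```

```bash
python3 - <<'E'
from meas import *
o=env.get_obs();R=np.array(o['tool_rot']);print(o['t'],o['position'],R,o['ft_force'],np.degrees(np.arctan2(R[1,0],R[0,0])))
print(R.T@(np.array([.5603,-.0291,o['position'][2]])-o['position'])*1000)
S=cap('scene')
def proj(c,X): q=np.array(c['R'])@X+c['t'];return c['fx']*q[0]/q[2]+c['cx'],c['fy']*q[1]/q[2]+c['cy']
for dx in(-8,0,8): print('pin',proj(S,o['position']+R@np.array([dx*1e-3-.001,0,.0927])))
print('case bottom',proj(S,o['position']+R@np.array([-.001,0,.0527])))
cv2.imwrite('pics/over.png',cv2.resize(S['frame'][80:240,220:330,::-1],None,fx=3.7,fy=3.7,interpolation=2))
E
```

```text
12.0 [ 0.5586 -0.0297  0.1994] [[ 0.6298 -0.7767 -0.0031]
 [-0.7767 -0.6298 -0.    ]
 [-0.0019  0.0025 -1.    ]] [-0.5043 -0.2306 -1.7   ] -50.96178777034512
[ 0.6489 -1.7229 -0.0055]
pin (np.float64(278.7603502839318), np.float64(181.32941178187568))
pin (np.float64(274.8088185593599), np.float64(181.60635851964028))
pin (np.float64(270.85044734915243), np.float64(181.88378460905045))
case bottom (np.float64(274.9699782625222), np.float64(165.4024506379523))
```

View pics/over.png

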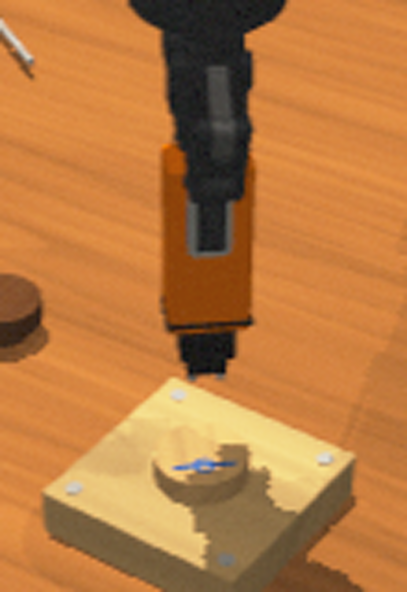

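The pins are at about (192,378) and (222,376) in the crop and the ring is at (204,466), so the pair is slightly off along the line. I measure this more finely from the orange case edges.

```bash
python3 - <<'E'
from meas import *
o=env.get_obs();R=np.array(o['tool_rot'])
S=cap('scene')
def proj(c,X): q=np.array(c['R'])@X+c['t'];return c['fx']*q[0]/q[2]+c['cx'],c['fy']*q[1]/q[2]+c['cy']
f=S['frame'].astype(int)
# camera-facing case face lies 14 mm from the axis; tool y sign towards camera
cam=-np.array(S['R']).T@S['t'];sy=np.sign((R.T@(cam-o['position']))[1])
bg=lambda r:f[r,255:300]
for r in(152,156,160,164):
    h=cv2.cvtColor(S['frame'],cv2.COLOR_RGB2HSV)[r,255:300]
    print(r,bg(r)[:,0].tolist())
for off in(-.003,-.001,0):
    print(off,[np.round(proj(S,o['position']+R@np.array([off+s*.022,sy*.014,.0527-.010])),2).tolist() for s in(-1,1)])
print([ (r,f[r,264:288].sum(1).tolist()) for r in(176,178,181)])
E
```

```text
152 [205, 206, 212, 213, 216, 218, 219, 218, 198, 162, 144, 143, 140, 138, 140, 142, 141, 138, 142, 140, 141, 144, 140, 143, 138, 138, 142, 139, 141, 140, 138, 139, 148, 195, 210, 213, 214, 216, 216, 216, 219, 217, 217, 214, 214]
156 [215, 213, 210, 208, 209, 206, 206, 205, 188, 156, 141, 140, 141, 139, 141, 139, 139, 139, 141, 140, 139, 140, 139, 139, 138, 140, 139, 142, 139, 139, 139, 140, 146, 202, 221, 223, 222, 220, 221, 218, 218, 220, 219, 218, 213]
160 [214, 212, 213, 214, 215, 215, 216, 219, 158, 130, 143, 139, 139, 141, 141, 141, 141, 141, 144, 141, 141, 142, 138, 141, 142, 141, 141, 142, 142, 140, 141, 138, 146, 200, 220, 223, 221, 217, 213, 214, 213, 213, 217, 217, 219]
164 [203, 200, 203, 208, 212, 212, 210, 210, 162, 104, 129, 143, 142, 140, 139, 141, 141, 140, 142, 140, 140, 139, 140, 139, 137, 139, 138, 141, 140, 141, 142, 137, 158, 200, 213, 214, 214, 215, 213, 217, 215, 216, 217, 217, 218]
-0.003 [[288.28, 164.54], [265.51, 166.08]]
-0.001 [[287.25, 164.61], [264.47, 166.15]]
0 [[286.74, 164.65], [263.95, 166.19]]
[(176, [370, 365, 383, 380, 261, 79, 89, 92, 74, 74, 92, 73, 79, 78, 63, 81, 84, 71, 69, 249, 368, 396, 400, 394]), (178, [420, 410, 399, 364, 364, 276, 153, 89, 88, 83, 60, 65, 70, 64, 90, 67, 73, 338, 407, 404, 394, 395, 399, 389]), (181, [404, 399, 402, 399, 401, 417, 297, 167, 191, 282, 311, 301, 346, 362, 327, 271, 309, 373, 386, 385, 396, 406, 408, 407])]
```

Call:
jog_arm --deltas '[{"delta_pos": [1,-1.7,20],"delta_rot": [0,0,0],"gripper": 1},{"delta_pos": [0,0,20],"delta_rot": [0,0,0],"gripper": 1},{"delta_pos": [0,0,14],"delta_rot": [0,0,0],"gripper": 1},{"delta_pos": [0,0,0],"delta_rot": [0,0,0],"gripper": 1},{"delta_pos": [0,0,0],"delta_rot": [0,0,0],"gripper": 1}]'

```text
t: 12.72
position: [0.5619, -0.0295, 0.1477]
tool_rot: [[0.629, -0.777, 0.001], [-0.777, -0.629, -0.0], [0.001, -0.001, -1.0]]
ft_force: [0.0, 0.2, -1.4]
gripper_width: 0.319
gripper_force: 50.3
```

```bash
python3 - <<'E'
from meas import *
o=env.get_obs();R=np.array(o['tool_rot']);print(o['t'],o['position'],R,o['ft_force'])
tip=o['position']+R@np.array([-.0013,0,.0927]);print(tip,R.T@(np.array([.5597,-.0283,.046])-tip)*1000)
E
```

```text
12.725 [ 0.5619 -0.0295  0.1477] [[ 0.6294 -0.7771  0.0013]
 [-0.7771 -0.6294 -0.0002]
 [ 0.001  -0.0009 -1.    ]] [ 0.0418  0.1839 -1.391 ]
[ 0.5612 -0.0285  0.055 ] [-1.102   1.093   9.0455]
```

Call:
jog_arm --deltas '[{"delta_pos": [-1,1,3],"delta_rot": [0,0,0],"gripper": 1},{"delta_pos": [0,0,3],"delta_rot": [0,0,0],"gripper": 1},{"delta_pos": [0,0,3],"delta_rot": [0,0,0],"gripper": 1},{"delta_pos": [0,0,2],"delta_rot": [0,0,0],"gripper": 1},{"delta_pos": [0,0,0],"delta_rot": [0,0,0],"gripper": 1}]'

```text
t: 13.35
position: [0.5601, -0.0293, 0.1361]
tool_rot: [[0.629, -0.777, 0.0], [-0.777, -0.629, -0.0], [0.0, -0.0, -1.0]]
ft_force: [-0.3, 0.2, -0.3]
gripper_width: 0.319
gripper_force: 50.6
```

Call:
jog_arm --deltas '[{"delta_pos": [0,0,0],"delta_rot": [0,0,0],"gripper": 1},{"delta_pos": [0,0,0],"delta_rot": [0,0,0],"gripper": 1}]'

```text
t: 13.6
position: [0.5601, -0.0293, 0.1361]
tool_rot: [[0.629, -0.778, 0.0], [-0.778, -0.629, -0.0], [0.0, -0.0, -1.0]]
ft_force: [0.7, 0.6, 1.4]
gripper_width: 0.323
gripper_force: 50.6
```

Call:
jog_arm --deltas '[{"delta_pos": [0,0,2],"delta_rot": [0,0,0],"gripper": 1},{"delta_pos": [0,0,1.5],"delta_rot": [0,0,0],"gripper": 1},{"delta_pos": [0,0,0],"delta_rot": [0,0,0],"gripper": 1},{"delta_pos": [0,0,0],"delta_rot": [0,0,0],"gripper": 1}]'

```text
t: 14.1
position: [0.5601, -0.0292, 0.1326]
tool_rot: [[0.629, -0.778, 0.0], [-0.778, -0.629, -0.0], [0.0, -0.0, -1.0]]
ft_force: [-1.5, 0.3, 1.6]
gripper_width: 0.321
gripper_force: 50.7
```

```bash
python3 - <<'E'
from meas import *
F=[]
for i in range(8):
    S=cap('scene');o=env.get_obs();F.append(o['ft_force'])
R=np.array(o['tool_rot']);print(o['t'],o['position'],o['gripper_force'],np.mean(F,0),np.std(F,0))
tip=o['position']+R@np.array([-.0013,0,.0927]);print(tip,R.T@(np.array([.5597,-.0283,.046])-tip)*1000)
cv2.imwrite('pics/final.png',cv2.resize(S['frame'][110:240,220:330,::-1],None,fx=4.5,fy=4.5,interpolation=2))
E
```

```text
14.5 [ 0.5601 -0.0292  0.1325] 50.748878717422485 [-0.3298  0.5496  1.2631] [0.4255 0.436  0.3695]
[ 0.5593 -0.0282  0.0398] [ 0.3277 -0.2863 -6.1781]
```

View pics/final.png

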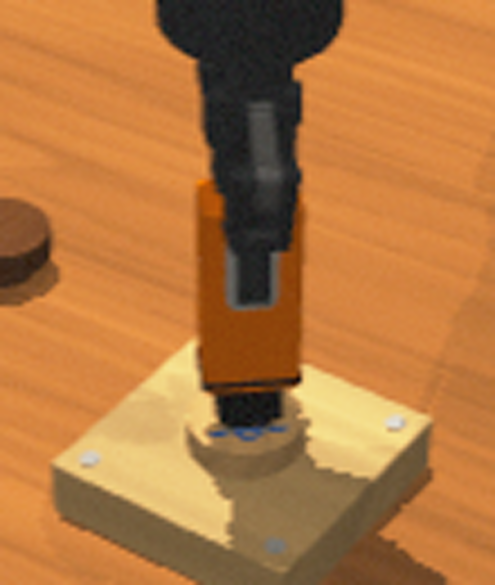

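The pins stand on the ring at about (248,432), along the line. The force has risen by about 3.0 N, which is half way in. I hand in.

```bash
python3 -c "
from workcell import env
print(env.job_done())"
```

```text
the job is handed in; nothing more can be done
None
```

The job is handed in at about 14.5 s, though the hand-in call returned no verdict: by camera and force readings, the pale blank is seated in the jig and released, and the upright meter is held with its pins on the blue ring along the line, foot about half way in (about 3 N).

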